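# Lock the specimen stage's shaft level

## Robot

A 6-joint arm with a two-finger parallel gripper is mounted at the origin on the work surface. World frame = base frame: x ahead of the robot, y to its left, z up, the work surface at z = 0. Lengths are in m, angles in rad, forces in N, time in s.
With the tool pointing down it reaches from about 0.375 to 0.9 m from the base axis. Payload 3.1 kg.
Tool frame: the origin (TCP) lies on the centre line of the jaws, within the pads' length; the fingertips stand 8 mm ahead of it and the grasp point (between the pads) lies 11 mm behind it; z points along the fingers, y is the line along which they close (so a half turn about z gives the same grasp; the last joint's range is limited). The gripper opens to 87 mm and grips with 3 to 60 N. Pads are 19 mm wide; open, the fingers measure 117 mm over their backs; the gripper's body (75 mm by 190 mm) begins 51 mm behind the grasp point.
Start: joints at [1.109, 0.527, 1.433, -0, 1.181, -0.178], TCP at [0.174, 0.6, 0.231] pointing down, gripper open.
Joint ranges: [-3.08, 3.08], [-0.75, 2.2], [0.22, 2.44], [-1.43, 4.57], [0, 2.65], [-2.85, 2.85]. Speed limits (rad/s): [2.79, 2.79, 3.14, 3.14, 3.14, 3.14].

## Interface

Orientations are given as a unit quaternion [x, y, z, w].
In Python, from rig import robot gives the robot as it stands. The module is installed in compiled form; this text tells all that it offers.
- The arm moves only by the tool send_rows, never from a script. Its argument "increments" is one flat list of numbers, 7 for each row, row after row: the turn, a rotation vector about the world's x, y, z in rad, then the shift along the world's x, y, z in cm, then the opening, from 0 (shut) to 1 (fully open). A call has 1 to 20 rows; each row shifts and turns the commanded pose from where the row before left it; what a row does not reach is not made up. A row lasts 1/12 s, in which the tool goes at most 41.7 mm and 7.16 degrees, less where a joint would pass 70% of its speed; a pose out of reach is approached as far as the arm can. A call is refused whole if a number of a shift passes 4.17 or a number of a turn 0.125, either way. A call with a gripper value outside its range is refused whole. The fingers move at their own pace and stop on an object; "newtons" is the grip in N (left out, the last holds). Time passes only in rows, so rows that do not move let the fingers close. It gives the time, the measured TCP pose, the force, the opening and the grip force at its end, in the units of the state.
- robot.get_obs(): the state, without advancing time (a new reading comes with each control period).
- robot.camera(name): name is "scene" or "top"; returns a dict with "image" (480x640x3 uint8, red, green, blue), "range_z" (480x640 float32, m along the optical axis (not along the pixel's ray), 0 where there is no reading), "fx", "fy", "cx", "cy" (pixels), "dist_coeffs" ([k1, k2, p1, p2, k3] as OpenCV has them; the pictures are not rectified), "R" (3x3) and "t" (3): a world point X has camera coordinates R X + t. Camera axes: x right, y down, z forward; pixel columns grow to the right and rows downward; lengths in m; the calibration is good to about 2 mm. A picture is of the moment at which its call begins.
- robot.hand_in(): hands the job in; it is judged then, once.
The state is a dict: "time": time; "q": joint angles; "joint_velocities": joint speeds; "joint_torque": joint torques, N m; "position": TCP position; "tool_rot": TCP orientation; "ft_force": force on the tool from outside, world axes, zero at the start; "moment": the same for the moment, N m; "grip_width": finger opening in m; "grip_force": force on a finger pad.
Only numpy, scipy, OpenCV 4.12 (cv2) and the standard library are available. Lean on these libraries where they do the work, as an engineer would, in place of code of your own. Each camera call takes 0.05 s, during which the arm holds its last target. There are 200 camera calls.

## Task

Swing the tilting specimen stage by its ball lever until the flat of its shaft lies squarely under the set screw (lever upright). Then take the T-handled hex key from its block, seat it fully in the screw and tighten clockwise onto the flat to about 0.22 N m - firmly, but never beyond 0.28 N m - and let go, leaving the key standing in the screw. Do not tighten onto the round of the shaft, and leave the other things on the bench where they are.

Things in the scene. Friction and masses are not known exactly. Their poses are not given: they have to be found in the camera images.
- stand: aluminium stand, fixed to the bench: foot 110 (its x) x 90 (its y) x 12 high with a hub block 50 (x) x 40 (y) in its middle, hub top 91 above the bench. Origin: middle of the underside; z up. The shaft runs along the stand's y axis through the hub, its axis 55 above the bench; the set screw is upright in the hub's top, on the vertical through the origin. (sizes in mm)
- shaft: steel D-shaft, 24 diameter, turning about the stand's y axis, up to 1.3 rad either way; origin on its axis under the screw; y along it, z out of its flat. Flat under the screw = its z axis upright = lever upright. At the start it leans 0.4 to 1 rad, ball towards the stand's +x. A specimen plate 64 x 60, parallel to the flat, sits on its +y end (46 to 106 from the origin).
- shaft_flat (a point): point on the shaft's flat, in the stretch seen between hub and lever (10 from the axis, 35 along -y from the shaft's origin). The flat is 13 wide, cut 2 deep along the whole shaft. The shaft is stiff to turn (0.15 N m, 2 to 3 N at the ball) and stays where it is left.
- lever_ball (a point): centre of the black plastic ball, 20 diameter, on the end of the shaft's lever (rod 8 thick): 55 along the shaft's -y and 70 along its +z from the shaft's origin. It can be pinched or pushed from above; the nearest face of the hub is 35 away along y.
- screw: dark steel set screw, 27 diameter, upright in the hub's top, with a hex socket open at the top: 14.6 across flats, 20 deep. Origin: centre of the socket's floor; z up; one pair of socket flats faces this body's +x and -x, the others follow every 60 degrees. Clockwise seen from above tightens and lowers it, 4 mm a radian (steep quick-acting thread). Thread drag while turning about 0.1 N m.
- screw_tip (a point): lower end of the screw (8 wide), hidden in the hub, 8 below the socket floor. It starts 2.2 to 4.2 above the flat, so it meets it after 0.5 to 1.1 rad, after taking up the key's play. Then each 0.045 N m held on the key gives about 10 N on the flat: 0.22 N m about 45 N. Tight is 25 N or more; over 70 N (0.3 N m) is overtightened. It keeps most of its pressure when let go.
- socket_mouth (a point): centre of the socket's upper rim, 20 above the socket's floor, on the screw's axis; 4 to 6 above the hub's top at the start.
- block: wooden block 70 x 70 x 50 high, fixed to the bench, holding the key upright in a round hole (18.5 wide, 42 deep, floor 8 above the bench) in the middle of its top. Origin: middle of the underside.
- key_grip (a point): centre of the black crossbar of the T-handled hex key: bar 90 long (key's x axis) x 20 wide (key's y) x 18 high, on a steel hex shank 14 across flats. Its centre lies 114 above the key's tip; the shank reaches 105 below the bar's underside. Flats of the shank face the key's +x and -x, and every 60 degrees. Key mass about 0.3 kg.
- key_tip (a point): lowest point of the key, on its axis: the key ends in a ball 13 wide, the full hex starts 8 above the tip. With the ball in the socket but the hex not lined up (more than about 5 degrees off) the tip stays 11 or more above the socket's floor; lined up it drops to the floor, with about 5 degrees of play either way.
- key: the T-handled hex key as a whole, loose; origin at its tip, z up along the shank, x along the crossbar.
- tweezers: steel tweezers, 150 long, 8 high, lying flat; bystander; origin under the middle
- long_tweezers: long steel tweezers, 240 long, 8 high, lying flat; bystander; origin under the middle
- dish: shallow glass dish, 90 across, 16 high; bystander; origin under the middle
- slide_box: small white plastic box 36 x 36 x 22 high; bystander; origin under the middle
- wash_bottle: white plastic bottle, 72 across, 170 high; bystander; origin under the middle
- driver: screwdriver 160 long lying flat; bystander
- amber_bottle: brown glass bottle, 80 across, 150 high; bystander; origin under the middle
Mind the look-alikes: they are no part of the job. There is more than one size of the key; the job needs the smallest.

How it is judged:
On the way, in this order (a step that is already met when the one before it is completed fails the run):
1. the shaft is turned so that its flat faces the set screw (within 0.12 rad) (angle between the z axis of shaft and the z axis of stand, either way round below 0.12 rad), for 0.2 s.
2. the key is fully seated in the screw's socket (z of key_tip in the frame of screw below 0.006 m and horizontal distance between key_tip and screw below 0.004 m and angle between key's own z axis and vertical below 0.3 rad), for 0.2 s.
3. with the key in the socket the screw is tight on the flat (over 25 N), shaft within 0.1 rad (all of step 2 and contact force between screw and shaft above 25 N and angle between the z axis of shaft and the z axis of stand, either way round below 0.1 rad), for 0.2 s.
At the end, for the whole second after the job is handed in: The screw presses on the shaft with more than 15 N, the shaft's flat faces it within 0.1 rad, and the key stands at rest in the socket: tip within 8 mm of the socket's floor and 4 mm of the screw's axis, leaning less than 0.3 rad (contact force between screw and shaft above 15 N and angle between the z axis of shaft and the z axis of stand, either way round below 0.1 rad and z of key_tip in the frame of screw below 0.008 m and horizontal distance between key_tip and screw below 0.004 m and angle between key's own z axis and vertical below 0.3 rad and linear speed of key below 0.03 m/s); the robot touches nothing.
It fails at once if the screw is overtightened: over 70 N on the shaft (contact force between screw and shaft above 70 N).
It fails at once if the screw is driven onto the round of the shaft (over 10 N while the flat is more than 0.2 rad off) (contact force between screw and shaft above 10 N and angle between the z axis of shaft and the z axis of stand, either way round above 0.2 rad).
It fails at once if one of the other things on the bench is disturbed (moved over 30 mm) (distance of any of tweezers, long_tweezers, dish, slide_box, wash_bottle, driver, amber_bottle from where it was at the start of the episode above 0.03 m).
It also fails if it takes over 61 s, if anything falls off the work surface, if the arm or the gripper's body presses on something with over 40 N, if the wrist force passes 120 N, or if a joint passes its speed limit or range.

## Working session

There is one attempt and no reset: what is moved stays moved. The work goes in short steps, Python scripts to look and compute and a tool call to move; the robot and the scene stay as the last step left them, time stands still between calls to the robot, and variables do not carry over. Pictures are saved under pics/ and viewed, at most 10 in all, crops included, and the job is handed in when it is done.

Besides the shell and the picture viewer there is one more tool, called after ">>>" as a command line: name --argument value ..., lists and objects as JSON in quotes. send_rows: Moves the arm, as the interface text tells. Its arguments: {"type":"object","properties":{"increments":{"type":"array"},"newtons":{"type":"number"}},"required":["increments"]}

```bash
mkdir -p pics; cat > h.py <<'E'
import numpy as np, cv2
from rig import robot
def cam(n):
    c=robot.camera(n); c['K']=np.array([[c['fx'],0,c['cx']],[0,c['fy'],c['cy']],[0,0,1]]); c['D']=np.array(c['dist_coeffs']); c['R']=np.array(c['R']); c['t']=np.array(c['t']); return c
def ray(c,uv):
    p=cv2.undistortPoints(np.array(uv,float).reshape(-1,1,2),c['K'],c['D']).reshape(-1,2)
    d=np.c_[p,np.ones(len(p))]@c['R']; return -c['R'].T@c['t'], d
def onz(c,uv,z):
    o,d=ray(c,uv); return o+d*((z-o[2])/d[:,2])[:,None]
def proj(c,X):
    return cv2.projectPoints(np.array(X,float).reshape(-1,1,3),cv2.Rodrigues(c['R'])[0],c['t'],c['K'],c['D'])[0].reshape(-1,2)
def cloud(c):
    v,u=np.mgrid[0:480,0:640]; p=cv2.undistortPoints(np.stack([u,v],-1).reshape(-1,1,2).astype(float),c['K'],c['D']).reshape(-1,2)
    z=c['range_z'].reshape(-1,1); X=(np.c_[p,np.ones(len(p))]*z-c['t'])@c['R']; X[z[:,0]==0]=np.nan; return X.reshape(480,640,3)
def save(c,n): cv2.imwrite('pics/'+n,c['image'][...,::-1])
E
python3 - <<'E'
from h import *
for n in('scene','top'):
    c=cam(n); save(c,n+'0.png'); print(n,c['fx'],-c['R'].T@c['t'],c['R'][2],(c['range_z']>0).mean())
print(robot.get_obs())
E
```

```text
scene 558.3909917714659 [1.19860304 0.87429531 0.86821008] [-0.527174   -0.61467681 -0.58673673] 0.9916276041666666
top 480.84391981002886 [0.29699411 0.08659319 1.09439393] [ 0.23674133 -0.00356913 -0.97156616] 0.996064453125
{'time': 0.1, 'q': array([ 1.10952984e+00,  5.28421581e-01,  1.43376105e+00, -2.03481844e-05,
        1.18141401e+00, -1.78468217e-01]), 'joint_velocities': array([-0.00172928, -0.00115743, -0.00267528, -0.00047024, -0.00118193,
       -0.00055182]), 'joint_torque': array([ 6.31641615e-05, -4.40984201e+01, -1.77150053e+01,  6.34590187e-02,
        5.33821899e-02, -2.37590325e-05]), 'position': array([0.17406917, 0.59959999, 0.22964393]), 'tool_rot': array([ 1.40924522e-01,  9.90019836e-01, -9.54128305e-04, -3.06136203e-04]), 'ft_force': array([-0.23123859, -0.41488002, -0.11921414]), 'moment': array([0.00559646, 0.00678831, 0.03676315]), 'grip_force': 0.0, 'grip_width': 0.0865506824851801}
```

View pics/scene0.png

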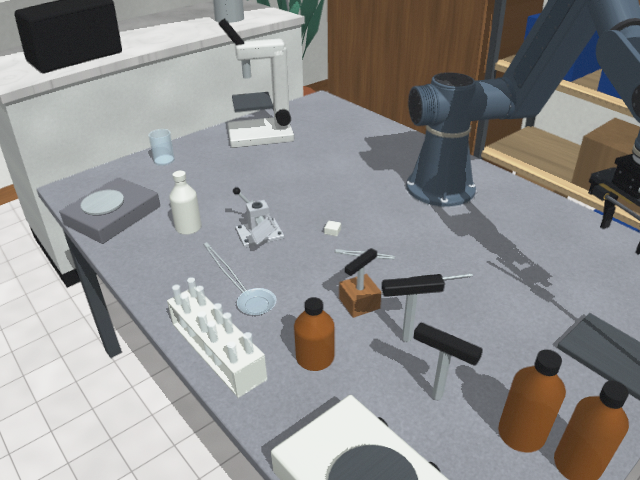

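View pics/top0.png

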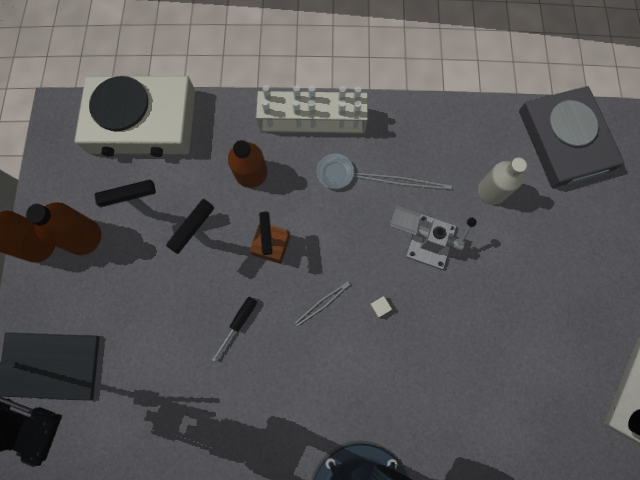

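Scene view: the stand is at (258,225) with its ball at (237,190), and the block with a key is at (360,285). Top view: stand (438,235), ball (471,222), block (270,242).
Key candidates (top px): in the block (266,233), loose-standing (190,226) and (125,193). I choose the one in the block because the other two have longer bars. For the ball, the bottle caps are the only look-alikes, so I take (471,222).

```bash
python3 - <<'E'
from h import *
T=cam('top');S=cam('scene')
a=cv2.resize(T['image'][190:280,235:315],None,fx=5,fy=5,interpolation=2)
b=cv2.resize(T['image'][190:280,380:500],None,fx=5,fy=5,interpolation=2)[:, :]
c=cv2.resize(S['image'][180:250,220:300],None,fx=5,fy=5,interpolation=2)
d=np.zeros((450,1000,3),np.uint8); d[:,:400]=a; d[:,400:]=b
d=cv2.resize(d,(800,360)); e=np.zeros((240,800,3),np.uint8)
e[:,:274]=cv2.resize(c,(274,240)); f=S['image'][245:320,320:420]; e[:,280:600]=cv2.resize(f,(320,240))
cv2.imwrite('pics/crop1.png',np.vstack([d,e])[...,::-1])
XT=cloud(T);XS=cloud(S)
def comp(c,X,box,cond,name):
    u0,u1,v0,v1=box; m=np.zeros((480,640),bool); m[v0:v1,u0:u1]=True
    m&=cond(c['image'].astype(int),X); P=X[m]; 
    v,u=np.nonzero(m); r=cv2.minAreaRect(P[:,:2].astype(np.float32)*1000)
    print(name,m.sum(),'uv',u.mean().round(1),v.mean().round(1),'med',np.median(P,0).round(4),'rect',np.round(r[0],1),np.round(r[1],1),round(r[2],1),'zmax',np.percentile(P[:,2],95).round(4))
dark=lambda I,X:(I.sum(2)<110)
for nm,b in (('k1',(90,160,170,215)),('k2',(160,220,190,260)),('k3',(250,280,205,260))):
    comp(T,XT,b,lambda I,X:dark(I,X)&(X[...,2]>.08),'T '+nm)
comp(S,XS,(335,385,240,285),lambda I,X:dark(I,X)&(X[...,2]>.08),'S k3')
comp(T,XT,(245,300,215,270),lambda I,X:(X[...,2]>.043)&(X[...,2]<.056),'T block')
comp(T,XT,(460,485,212,232),lambda I,X:dark(I,X)&(X[...,2]>.05),'T ball')
comp(S,XS,(230,245,183,197),lambda I,X:dark(I,X)&(X[...,2]>.05),'S ball')
comp(T,XT,(410,465,205,265),lambda I,X:(X[...,2]>.086)&(X[...,2]<.102),'T hub')
comp(T,XT,(395,475,200,280),lambda I,X:(X[...,2]>.008)&(X[...,2]<.016),'T foot')
comp(T,XT,(425,452,222,245),lambda I,X:dark(I,X)&(X[...,2]>.08),'T screw')
print(robot.get_obs()['time'])
E
```

```text
T k1 861 uv 124.7 192.9 med [0.6061 0.4965 0.1639] rect [607.8 498.9] [ 28.5 119. ] 15.4 zmax 0.1671
T k2 896 uv 189.8 226.1 med [0.5371 0.3551 0.1641] rect [540.  356.8] [ 27.8 119.5] 55.2 zmax 0.1675
T k3 386 uv 265.4 233.1 med [0.5337 0.2061 0.1298] rect [535.6 207.1] [88.8 18.2] 7.0 zmax 0.1329
S k3 123 uv 360.1 265.5 med [0.553  0.2192 0.1232] rect [569.9 248.6] [149.9  68.3] 51.0 zmax 0.1295
T block 662 uv 270.6 241.7 med [0.5336 0.197  0.0494] rect [536.6 207.3] [68.4 71. ] 74.3 zmax 0.0523
T ball 59 uv 471.5 221.9 med [ 0.5668 -0.2272  0.1204] rect [ 567.9 -227.6] [16.5 14.8] 26.8 zmax 0.1238
S ball 10 uv 236.0 192.3 med [ 0.5731 -0.2213  0.1126] rect [ 572.7 -220.1] [13.7  5.6] 10.8 zmax 0.117
T hub 419 uv 438.0 232.4 med [ 0.5511 -0.1629  0.0912] rect [ 551.8 -159.6] [114.3  51.8] 71.2 zmax 0.0957
T foot 856 uv 428.0 246.7 med [ 0.5246 -0.1526  0.0117] rect [ 550.8 -164.2] [ 90.9 110.9] 70.9 zmax 0.015
T screw 27 uv 439.3 232.6 med [ 0.5529 -0.1666  0.0903] rect [ 549.8 -161.1] [20.7 21.2] 72.0 zmax 0.095
0.2
```

View pics/crop1.png

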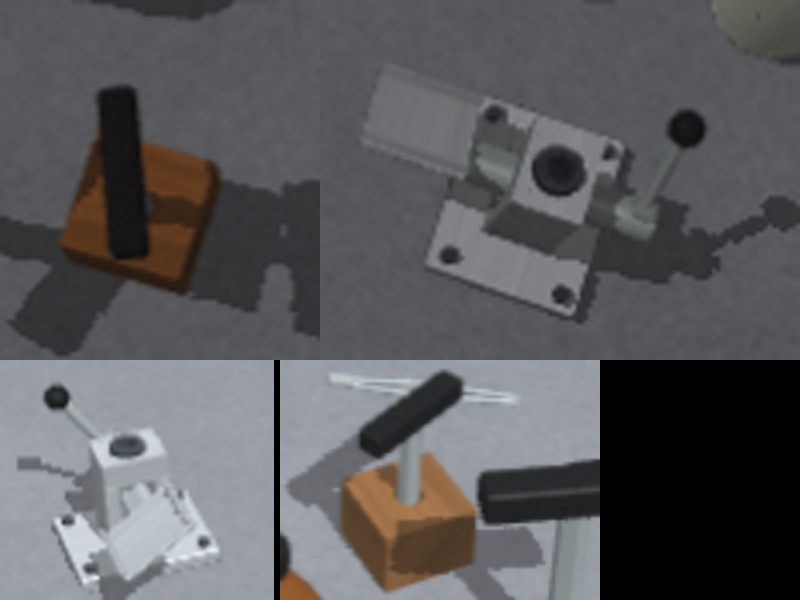

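Crop: the block key is clearly the slimmest, with a bar of 89 x 18 mm against 119 x 28 mm for the others. The ball leans to the stand's +x. Next I work out the ball, bottle and screw details.

```bash
python3 - <<'E'
from h import *
T=cam('top');XT=cloud(T)
print('ball',onz(T,[[471.5,221.9]],.1145),'screw',onz(T,[[439.3,232.6]],.096))
m=np.zeros((480,640),bool);m[150:215,470:535]=1;m&=XT[...,2]>.05
P=XT[m];print('wash',P.min(0),P.max(0));Q=P[P[:,2]>.14];print(Q.min(0),Q.max(0))
o=np.array([.5508,-.1642])
for g in(70.,71.,72.):
  y=np.array([np.cos(np.radians(g)),np.sin(np.radians(g))]);x=np.array([y[1],-y[0]])
  b=onz(T,[[471.5,221.9]],.1145)[0,:2]-o;print(g,b@x,b@y)
# key bar outline at top face; screw outline
for n,b,z in(('bar',(245,290,200,265),.127),):
  m=((T['image'].astype(int).sum(2)<110)&(XT[...,2]>.11)).astype(np.uint8);k=np.zeros_like(m);k[b[2]:b[3],b[0]:b[1]]=1;m*=k
  v,u=np.nonzero(m);W=onz(T,np.c_[u,v],.129);r=cv2.minAreaRect(W[:,:2].astype(np.float32)*1000);print(n,r)
E
```

```text
ball [[ 0.56879197 -0.22887526  0.1145    ]] screw [[ 0.54882772 -0.16312247  0.096     ]]
wash [ 0.6430415  -0.35447077  0.05005441] [ 0.71403116 -0.28319334  0.17425   ]
[ 0.66249872 -0.33357009  0.14016314] [ 0.6976273 -0.302858   0.17425  ]
70.0 0.03902716002402885 -0.05462125192296573
71.0 0.038067943709852045 -0.055294050700566144
72.0 0.037097131531248766 -0.05595000637467767
bar ((534.4172973632812, 206.38087463378906), (90.59033203125, 18.89463996887207), 6.885918617248535)
```

>>> send_rows --increments '[0,0,-0.05,1.8,-3.8,0,0.5,0,0,0,1.8,-3.8,0,0.45,0,0,0,1.8,-3.8,0,0.45,0,0,0,1.8,-3.8,0,0.45,0,0,0,1.8,-3.8,0,0.45,0,0,0,1.8,-3.8,0,0.45,0,0,0,1.8,-3.8,0,0.45,0,0,0,1.8,-3.8,0,0.45,0,0,0,1.8,-3.8,0,0.45,0,0,0,1.8,-3.8,0,0.45,0,0,0,1.8,-3.8,0,0.45,0,0,0,1.8,-3.8,0,0.45,0,0,0,1.8,-3.8,0,0.45,0,0,0,1.8,-3.8,0,0.45,0,0,0,1.8,-3.8,0,0.45,0,0,0,1.8,-3.8,0,0.45,0,0,0,1.8,-3.8,0,0.45,0,0,0,1.8,-3.8,0,0.45,0,0,0,1.8,-3.8,0,0.45,0,0,0,1.8,-3.8,0,0.45]'

```text
time: 1.92
position: [0.5315, -0.1551, 0.2305]
tool_rot: [0.166, 0.986, 0.0, -0.0]
ft_force: [1.5, 0.5, 0.7]
grip_width: 0.0394
grip_force: 0.0
```

>>> send_rows --increments '[0,0,0,1.75,-3.4,0,0.45,0,0,0,1.75,-3.4,0,0.45,0,0,0,0,0,-2.5,0.45,0,0,0,0,0,-2.5,0.45,0,0,0,0,0,-2.5,0.45,0,0,0,0,0,-2.5,0.45,0,0,0,0,0,-1.5,0.45,0,0,0,0,0,-1.2,0.45,0,0,0,0,0,0,0.45,0,0,0,0,0,0,0.1,0,0,0,0,0,0,0.1,0,0,0,0,0,0,0.1,0,0,0,0,0,0,0.1]' --newtons 15

```text
time: 3.0
position: [0.5658, -0.2254, 0.1049]
tool_rot: [0.164, 0.986, -0.005, 0.001]
ft_force: [-8.2, -18.0, -3.0]
grip_width: 0.0205
grip_force: 9.7
```

```bash
python3 - <<'E'
from h import *
S=cam('scene');T=cam('top')
a=cv2.resize(S['image'][150:250,200:320],(480,400));b=cv2.resize(T['image'][170:270,400:520],(480,400))
a=cv2.resize(np.hstack([a,b]),(800,333));cv2.imwrite('pics/ball.png',a[...,::-1]);print(robot.get_obs())
E
```

```text
{'time': 3.1, 'q': array([-0.55965701,  0.66666922,  1.57982409, -0.01049409,  0.89045539,
       -1.79358737]), 'joint_velocities': array([-4.46429803e-03, -1.07431025e-03, -7.41303204e-04,  1.09212534e-02,
       -8.62870093e-05,  6.00254984e-04]), 'joint_torque': array([  8.86729449, -46.62975669, -12.39567339,   2.98147425,
         0.56993717,  -0.06653569]), 'position': array([ 0.56547756, -0.22613602,  0.10483761]), 'tool_rot': array([ 1.64390331e-01,  9.86384169e-01, -4.66310915e-03,  5.88247144e-04]), 'ft_force': array([ -5.59595794, -12.81732938,  -3.51243908]), 'moment': array([-2.12246086,  0.93963398, -0.05872967]), 'grip_force': 14.999912828207016, 'grip_width': 0.018894960542192377}
```

View pics/ball.png

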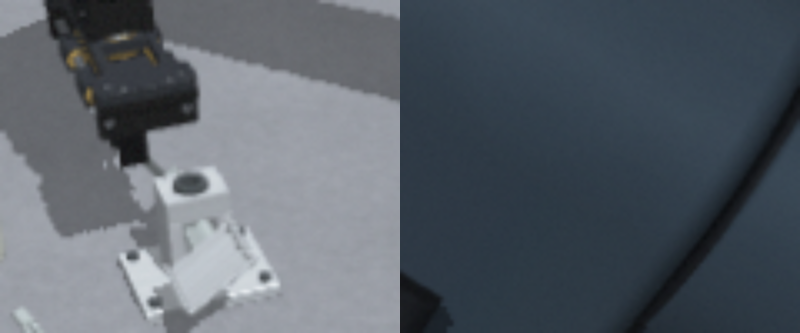

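The pads hold the ball. The plate is still leaning in the scene view. Now swing it along the arc.

>>> send_rows --increments '[0,0,0,-0.13,-0.38,0,0.1,0,0,0,-0.38,0.13,0.22,0.1,0,0,0,-0.38,0.13,0.22,0.1,0,0,0,-0.38,0.13,0.17,0.1,0,0,0,-0.38,0.13,0.16,0.1,0,0,0,-0.36,0.12,0.1,0.1,0,0,0,-0.36,0.12,0.1,0.1,0,0,0,-0.36,0.12,0.06,0.1,0,0,0,-0.36,0.12,0.05,0.1,0,0,0,-0.33,0.11,0.02,0.1,0,0,0,-0.33,0.11,0.02,0.1,0,0,0,0,0,0,0.1,0,0,0,0,0,0,0.1,0,0,0,0,0,0,0.1]'

```text
time: 4.27
position: [0.5289, -0.2138, 0.1165]
tool_rot: [0.165, 0.986, -0.002, 0.001]
ft_force: [-1.5, -4.0, 2.1]
grip_width: 0.0188
grip_force: 15.0
```

```bash
python3 - <<'E'
from h import *
S=cam('scene');o=robot.get_obs();print(o['position'],o['ft_force'],o['moment'],o['grip_width'])
cv2.imwrite('pics/b2.png',cv2.resize(S['image'][160:260,200:320],(720,600),interpolation=2)[...,::-1])
X=cloud(S);y=np.array([.327,.945,0]);x=np.array([.945,-.327,0]);q=X-np.array([.5508,-.1642,.055]);
a=np.stack([q@x,q@y,q[...,2]],-1)
m=(a[...,1]>.05)&(a[...,1]<.104)&(abs(a[...,0])<.034)&(a[...,2]>-.035)&(a[...,2]<.045)
P=a[m];print(len(P),np.percentile(P,[5,50,95],0));c=P-P.mean(0);print(np.linalg.svd(c,full_matrices=False)[1:])
E
```

```text
[ 0.52893115 -0.21382069  0.11651252] [-0.83680987 -5.03222488  1.43958609] [-0.8651923   0.21400406 -0.02279895] 0.018657600794483645
337 [[-0.03033912  0.05368439  0.01226515]
 [-0.00145041  0.07799797  0.01514043]
 [ 0.02987616  0.101783    0.02077738]]
(array([0.3541014 , 0.28661039, 0.04385686]), array([[ 0.99889275, -0.04248174, -0.02021344],
       [-0.04239565, -0.99908999,  0.00466901],
       [-0.0203934 , -0.00380688, -0.99978479]]))
```

View pics/b2.png

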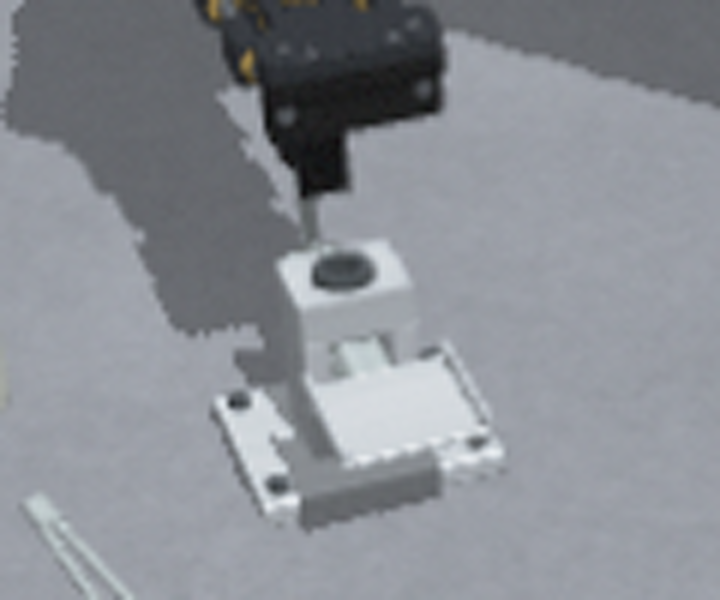

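The lever is upright and the plate normal is 0.02 rad off. I release the ball, lift and go above the key.

>>> send_rows --increments '[0,0,0,0,0,0,0.45,0,0,0,0,0,0,0.45,0,0,0,0,0,1,0.45,0,0,0,0,0,3,0.45,0,0,0,0,0,3.5,0.45,0,0,0,0,0,3.5,0.45,0,0,0,0,0,3.5,0.6,0,0,0.113,0.05,3.8,0,0.6,0,0,0.113,0.05,3.8,0,0.6,0,0,0.113,0.05,3.8,0,0.6,0,0,0.113,0.05,3.8,0,0.6,0,0,0,0.05,3.8,0,0.6,0,0,0,0.05,3.8,0,0.6,0,0,0,0.05,3.8,0,0.6,0,0,0,0.05,3.8,0,0.6,0,0,0,0.05,3.8,0,0.6,0,0,0,0.05,3.8,0,0.6,0,0,0,0,3.8,0,0.6,0,0,0,0,0,0,0.6,0,0,0,0,0,0,0.6]'

```text
time: 5.98
position: [0.5322, 0.2079, 0.2602]
tool_rot: [-0.062, 0.998, 0.0, -0.0]
ft_force: [0.8, -0.1, 0.1]
grip_width: 0.0522
grip_force: 0.0
```

```bash
python3 - <<'E'
from h import *
S=cam('scene');o=robot.get_obs();print(o['time'],o['position'],o['tool_rot'],o['q'],o['ft_force'],o['moment'])
X=cloud(S);y=np.array([.327,.945,0]);x=np.array([.945,-.327,0]);q=X-np.array([.5508,-.1642,.055]);
a=np.stack([q@x,q@y,q[...,2]],-1)
m=(a[...,1]>.05)&(a[...,1]<.104)&(abs(a[...,0])<.034)&(a[...,2]>-.035)&(a[...,2]<.045)
P=a[m];c=P-P.mean(0);print('tilt',np.linalg.svd(c,full_matrices=False)[2][2])
# screw: dark pixels on hub top
h=(abs(a[...,0])<.024)&(abs(a[...,1])<.019)&(a[...,2]>.03)
I=S['image'].astype(int).sum(2);r=np.argwhere(h);print(r.min(0),r.max(0))
k=(I<330)&h;v,u=np.nonzero(k);(cx,cy),ax,an=cv2.fitEllipse(cv2.convexHull(np.c_[u,v].astype(np.float32)));print(cx,cy,ax,onz(S,[[cx,cy]],.096))
A=S['image'][r.min(0)[0]-8:r.max(0)[0]+8,r.min(0)[1]-8:r.max(0)[1]+8]
A=cv2.resize(A,(400,400*A.shape[0]//A.shape[1]),interpolation=2)
B=cv2.resize(S['image'][230:320,320:420],(400,360));H=max(A.shape[0],360)
out=np.zeros((H,800,3),np.uint8);out[:A.shape[0],:400]=A;out[:360,400:]=B;cv2.imwrite('pics/c2.png',out[...,::-1])
E
```

```text
6.0333 [0.53245646 0.20639976 0.26006824] [-6.09332165e-02  9.98141728e-01 -1.46439907e-04 -4.61569058e-04] [ 1.74282126e-01  4.21496288e-01  1.53540188e+00 -2.01375966e-04
  1.18564483e+00 -1.51838044e+00] [ 0.35779055 -0.57255241  0.44432037] [ 0.00812787  0.05797379 -0.01262772]
tilt [-0.01527861 -0.00341042 -0.99987746]
[200 246] [211 267]
256.3046569824219 205.19808959960938 (6.454275608062744, 9.772156715393066) [[ 0.5560369  -0.15640385  0.096     ]]
```

View pics/c2.png

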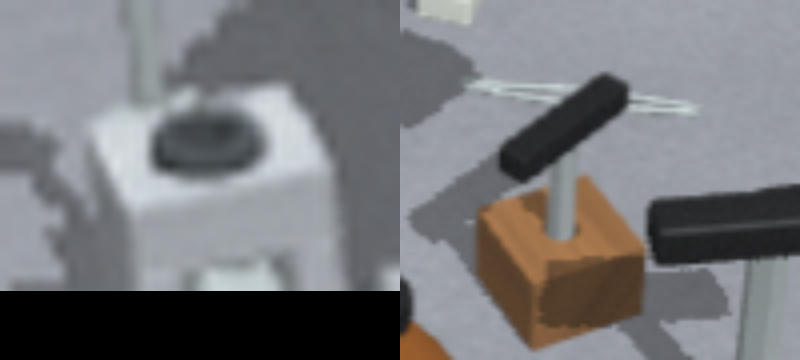

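The lever is still upright and the key stands as expected with its bar top at about 0.131. Descend and grasp the bar's centre.

>>> send_rows --increments '[0,0,0,0.25,0,-3,0.6,0,0,0,0,0,-3.5,0.6,0,0,0,0,0,-3.5,0.6,0,0,0,0,0,-2.5,0.6,0,0,0,0,0,-1.5,0.6,0,0,0,0,0,-0.9,0.6,0,0,0,0,0,0,0.6,0,0,0,0,0,0,0.6,0,0,0,0,0,0,0.3,0,0,0,0,0,0,0.1,0,0,0,0,0,0,0.1,0,0,0,0,0,0,0.1,0,0,0,0,0,0,0.1]' --newtons 50

```text
time: 7.12
position: [0.5364, 0.2056, 0.1114]
tool_rot: [-0.06, 0.998, 0.0, 0.001]
ft_force: [-0.6, -0.3, 0.8]
grip_width: 0.0269
grip_force: 0.0
```

```bash
python3 - <<'E'
from h import *
o=robot.get_obs();print(o['time'],o['position'],o['tool_rot'],o['ft_force'],o['moment'],o['grip_width'],o['grip_force'])
S=cam('scene');X=cloud(S);P=X[160:270,180:320].reshape(-1,3)
m=(P[:,2]>.086)&(P[:,2]<.098)&(abs(P[:,0]-.5508)<.06)&(abs(P[:,1]+.1642)<.06)
print('hub scene',m.sum(),P[m].mean(0),cv2.minAreaRect((P[m][:,:2]*1000).astype(np.float32)))
m=(P[:,2]>.008)&(P[:,2]<.016)&(abs(P[:,0]-.5508)<.08)&(abs(P[:,1]+.1642)<.08)
print('foot scene',m.sum(),cv2.minAreaRect((P[m][:,:2]*1000).astype(np.float32)))
E
```

```text
7.1167 [0.53637443 0.20558177 0.11141101] [-5.96771419e-02  9.98217554e-01  5.72677255e-05  5.91070608e-04] [-0.61522258 -0.28993679  0.79832578] [ 0.01319629 -0.00493584  0.02177454] 0.02690985189926796 0.0
hub scene 210 [ 0.55086626 -0.1626183   0.09157071] ((544.8753051757812, -177.8905029296875), (81.01376342773438, 51.490455627441406), 70.19619750976562)
foot scene 366 ((552.28857421875, -160.06558227539062), (95.68568420410156, 110.97613525390625), 72.6474609375)
```

>>> send_rows --increments '[0,0,0,0,0,0,0.1,0,0,0,0,0,0,0.1,0,0,0,0,0,0,0.1,0,0,0,0,0,0,0.1,0,0,0,0,0,0.8,0.1,0,0,0,0,0,1.5,0.1,0,0,0,0,0,2.5,0.1,0,0,0,0,0,3,0.1,0,0,0,0,0,3,0.1,0,0,0,0,0,2.5,0.1,0,0,0,0,0,1,0.1,0,0,0,0,0,0,0.1]'

```text
time: 8.17
position: [0.5373, 0.2055, 0.2561]
tool_rot: [-0.06, 0.998, 0.0, 0.002]
ft_force: [0.0, 0.0, -4.1]
grip_width: 0.0193
grip_force: 49.8
```

```bash
python3 - <<'E'
from h import *
o=robot.get_obs();print(o['time'],o['position'],o['tool_rot'],o['ft_force'],o['moment'],o['grip_width'],o['grip_force'])
S=cam('scene');cv2.imwrite('pics/lift.png',cv2.resize(S['image'][180:330,290:430],(560,600))[...,::-1])
E
```

```text
8.1667 [0.53727666 0.20553884 0.256076  ] [-5.96319251e-02  9.98217338e-01  1.16939166e-04  2.48296636e-03] [ 0.01017586  0.03831126 -4.05265143] [ 0.00153154 -0.07528429 -0.043314  ] 0.01933107999874022 49.78635439328173
```

View pics/lift.png

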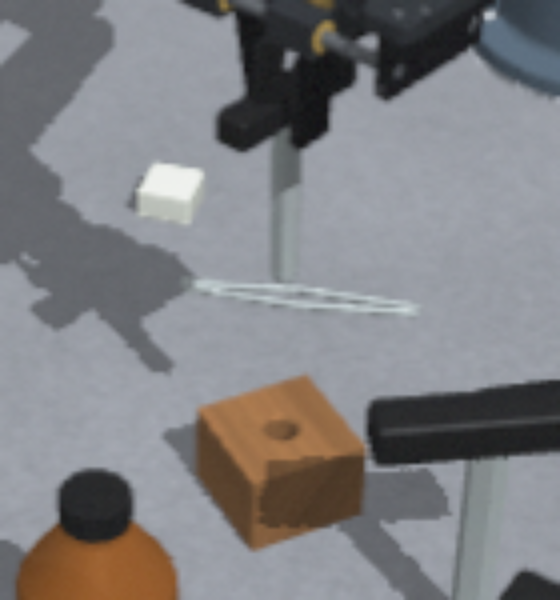

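The key is held and its shank hangs vertical at crop (285,200). Carry it above the screw.

>>> send_rows --increments '[0,0,0,0.14,-2.7,0,0.1,0,0,0,0.14,-3.8,0,0.1,0,0,0,0.14,-3.8,0,0.1,0,0,0,0.14,-3.8,0,0.1,0,0,0,0.14,-3.8,0,0.1,0,0,0,0.14,-3.8,0,0.1,0,0,0,0.14,-3.8,0,0.1,0,0,0,0.14,-3.8,0,0.1,0,0,0,0.14,-3.8,0,0.1,0,0,0,0.14,-2.9,0,0.1,0,0,0,0,-1,0,0.1,0,0,0,0,0,0,0.1,0,0,0,0,0,0,0.1,0,0,0,0,0,-2.5,0.1,0,0,0,0,0,0,0.1,0,0,0,0,0,0,0.1]'

```text
time: 9.55
position: [0.5482, -0.1618, 0.2269]
tool_rot: [-0.061, 0.998, 0.002, -0.003]
ft_force: [-0.4, -0.2, -3.0]
grip_width: 0.0197
grip_force: 49.8
```

```bash
cat > shank.py <<'E'
from h import *
o=robot.get_obs();p=o['position'];print(o['time'],p,o['tool_rot'],o['ft_force'],o['moment'],o['grip_width'])
S=cam('scene');T=cam('top')
e=p+np.array([0,0,-.103]);print('expected tip px',proj(S,e))
I=S['image'].astype(int).sum(2)
for z in(.14,.15,.16):
    if z<e[2]+.008: continue
    u,v=proj(S,[e[0],e[1],z])[0];r=S['image'][int(round(v)),int(u)-14:int(u)+15].astype(int).sum(1);print(z,u.round(1),v.round(1),int(u)-14,list(r))
np.save('s.npy',S['image'])
E
python3 shank.py; python3 - <<'E'
import numpy as np,cv2
A=np.load('s.npy')[130:230,205:325];cv2.imwrite('pics/above.png',cv2.resize(A,(720,600),interpolation=2)[...,::-1])
E
```

```text
9.55 [ 0.54822895 -0.1618055   0.22690866] [-0.06055904  0.99815883  0.00195473 -0.00278051] [-0.35718277 -0.2014967  -3.02644644] [ 0.06050985 -0.02311399 -0.00372346] 0.01973854740263712
expected tip px [[256.76492708 194.01392486]]
0.14 256.3 188.6 242 [np.int64(395), np.int64(408), np.int64(481), np.int64(484), np.int64(486), np.int64(479), np.int64(467), np.int64(340), np.int64(294), np.int64(322), np.int64(455), np.int64(461), np.int64(415), np.int64(389), np.int64(436), np.int64(472), np.int64(469), np.int64(453), np.int64(428), np.int64(473), np.int64(470), np.int64(468), np.int64(471), np.int64(472), np.int64(468), np.int64(468), np.int64(467), np.int64(469), np.int64(470)]
0.15 256.0 185.2 241 [np.int64(479), np.int64(481), np.int64(479), np.int64(484), np.int64(470), np.int64(223), np.int64(82), np.int64(78), np.int64(96), np.int64(76), np.int64(86), np.int64(127), np.int64(271), np.int64(379), np.int64(391), np.int64(459), np.int64(469), np.int64(465), np.int64(436), np.int64(451), np.int64(483), np.int64(482), np.int64(474), np.int64(476), np.int64(472), np.int64(474), np.int64(470), np.int64(475), np.int64(472)]
0.16 255.7 181.8 241 [np.int64(474), np.int64(470), np.int64(476), np.int64(479), np.int64(472), np.int64(356), np.int64(83), np.int64(88), np.int64(84), np.int64(92), np.int64(83), np.int64(187), np.int64(350), np.int64(376), np.int64(412), np.int64(472), np.int64(469), np.int64(462), np.int64(417), np.int64(464), np.int64(474), np.int64(476), np.int64(477), np.int64(481), np.int64(481), np.int64(472), np.int64(473), np.int64(474), np.int64(479)]
```

View pics/above.png

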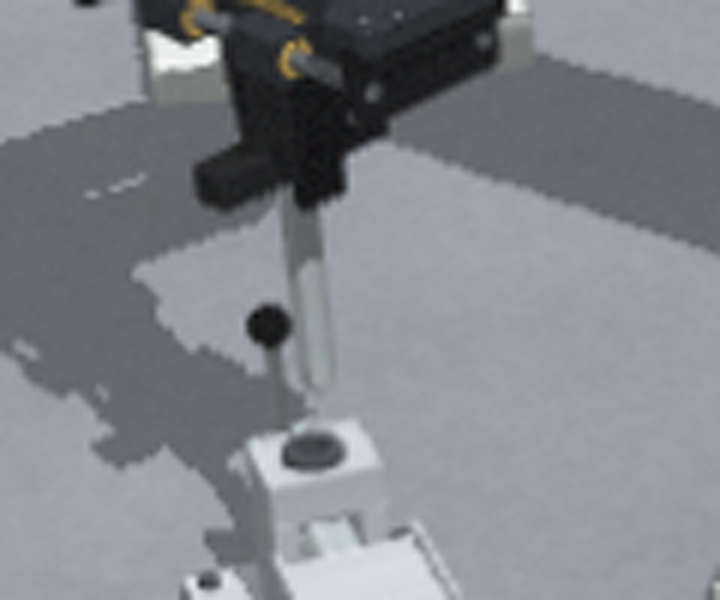

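The tip is at crop (316,390) and the screw's centre at (314,451). Allowing for perspective, the tip needs about 3 mm along (+x, -y). Correct and lower gently.

>>> send_rows --increments '[0,0,0,0.27,-0.22,0,0.1,0,0,0,0,0,-1.2,0.1,0,0,0,0,0,-1,0.1,0,0,0,0,0,-0.4,0.1,0,0,0,0,0,-0.4,0.1,0,0,0,0,0,-0.4,0.1,0,0,0,0,0,-0.3,0.1,0,0,0,0,0,0,0.1,0,0,0,0,0,0,0.1]'

```text
time: 10.4
position: [0.5522, -0.1664, 0.1914]
tool_rot: [-0.06, 0.998, 0.001, -0.001]
ft_force: [-0.7, 0.9, -5.0]
grip_width: 0.0197
grip_force: 49.9
```

```bash
cat > st.py <<'E'
from rig import robot
import numpy as np
np.set_printoptions(precision=4,suppress=True)
o=robot.get_obs();t=o['tool_rot'];print(o['time'],o['position'],'tip z',o['position'][2]-.103,'yaw',np.degrees(2*np.arctan2(t[1],t[0]))-90,t[2:],o['ft_force'],o['moment'],o['grip_width'],o['grip_force'])
E
python3 st.py
```

```text
10.4 [ 0.5522 -0.1664  0.1914] tip z 0.08836662294576351 yaw 96.82756129566377 [ 0.0005 -0.0007] [-0.6888  0.9188 -4.954 ] [0.2667 0.2895 0.0021] 0.019701928368482016 49.8730786842043
```

The tip is below the rim with little force, so the ball is in the socket. Press a little further.

>>> send_rows --increments '[0,0,0,0,0,-0.3,0.1,0,0,0,0,0,-0.2,0.1,0,0,0,0,0,0,0.1,0,0,0,0,0,0,0.1]'

```text
time: 10.73
position: [0.5522, -0.1662, 0.1864]
tool_rot: [-0.06, 0.998, 0.001, -0.001]
ft_force: [-2.0, 2.0, -2.3]
grip_width: 0.0195
grip_force: 50.0
```

```bash
python3 st.py
```

```text
10.7333 [ 0.5522 -0.1662  0.1864] tip z 0.0834444120819099 yaw 96.82805043753473 [ 0.0006 -0.0007] [-1.9561  1.9824 -2.261 ] [0.6126 0.5555 0.0255] 0.019469674766986553 50.00517272484103
```

>>> send_rows --increments '[0,0,0,-0.1,0.1,-0.2,0.1,0,0,0,0,0,-0.2,0.1,0,0,0,0,0,-0.2,0.1,0,0,0,0,0,0,0.1,0,0,0,0,0,0,0.1]'

```text
time: 11.15
position: [0.5518, -0.1658, 0.1805]
tool_rot: [-0.06, 0.998, 0.0, -0.0]
ft_force: [-0.7, 0.3, -1.6]
grip_width: 0.0197
grip_force: 49.9
```

```bash
python3 st.py
```

```text
11.15 [ 0.5518 -0.1658  0.1805] tip z 0.07750373573400225 yaw 96.83193758683572 [ 0.     -0.0001] [-0.7436  0.3167 -1.5738] [0.451  0.4377 0.0094] 0.019690723637859238 49.91037471673735
```

>>> send_rows --increments '[0,0,0,0,0,-0.2,0.1,0,0,0,0,0,-0.2,0.1,0,0,0,0,0,0,0.1,0,0,0,0,0,0,0.1]'

```text
time: 11.48
position: [0.5523, -0.1659, 0.178]
tool_rot: [-0.06, 0.998, -0.0, 0.001]
ft_force: [-3.2, 1.2, 6.5]
grip_width: 0.0196
grip_force: 50.0
```

```bash
python3 st.py
```

```text
11.4833 [ 0.5523 -0.1659  0.178 ] tip z 0.0749672179210613 yaw 96.82578681032481 [-0.0003  0.0006] [-3.1721  1.1901  6.4685] [0.6322 0.8154 0.0284] 0.01964422340835038 50.027787622866526
```

Floor contact is at tip z ≈ 0.075 with 9 N up, so the key is fully seated. Start turning clockwise and follow the screw down.

>>> send_rows --increments '[0,0,0,-0.06,0.04,0.1,0.1,0,0,-0.05,0,0,-0.02,0.1,0,0,-0.05,0,0,-0.02,0.1,0,0,-0.05,0,0,-0.02,0.1,0,0,-0.05,0,0,-0.02,0.1,0,0,-0.05,0,0,-0.02,0.1,0,0,-0.05,0,0,-0.02,0.1,0,0,0,0,0,0,0.1,0,0,0,0,0,0,0.1]'

```text
time: 12.23
position: [0.5515, -0.1657, 0.177]
tool_rot: [0.09, 0.996, -0.0, 0.0]
ft_force: [-3.8, 0.8, 4.6]
grip_width: 0.0195
grip_force: 49.8
```

```bash
python3 st.py
```

```text
12.2333 [ 0.5515 -0.1657  0.177 ] tip z 0.07399331445277947 yaw 79.71709825146849 [-0.0004  0.0004] [-3.7741  0.7532  4.5553] [0.3502 0.6452 0.0391] 0.019491230273559448 49.83211818052041
```

>>> send_rows --increments '[0,0,-0.05,-0.05,0,-0.02,0.1,0,0,-0.05,0,0,-0.02,0.1,0,0,-0.05,0,0,-0.02,0.1,0,0,-0.05,0,0,-0.02,0.1]'

```text
time: 12.57
position: [0.551, -0.1657, 0.1762]
tool_rot: [0.19, 0.982, -0.0, 0.001]
ft_force: [-2.8, 0.8, 4.8]
grip_width: 0.0192
grip_force: 49.8
```

```bash
python3 st.py
```

```text
12.5667 [ 0.551  -0.1657  0.1762] tip z 0.07320679080685395 yaw 68.12726311845188 [-0.0003  0.0005] [-2.7847  0.7619  4.8344] [0.2912 0.6814 0.0527] 0.019194017450820486 49.794686942541375
```

>>> send_rows --increments '[0,0,-0.04,0,0,-0.02,0.1,0,0,-0.04,0,0,-0.02,0.1,0,0,0,0,0,0,0.1]'

```text
time: 12.82
position: [0.551, -0.1657, 0.1759]
tool_rot: [0.228, 0.974, -0.0, 0.0]
ft_force: [-2.1, 1.1, 4.6]
grip_width: 0.0194
grip_force: 49.8
```

```bash
python3 st.py
```

```text
12.8167 [ 0.551  -0.1657  0.1759] tip z 0.07293783181130965 yaw 63.60746196072884 [-0.0003  0.0005] [-2.1273  1.0983  4.6407] [0.2955 0.7509 0.076 ] 0.019449698744819457 49.77837344349609
```

>>> send_rows --increments '[0,0,-0.04,0,0,-0.02,0.1,0,0,-0.04,0,0,-0.01,0.1,0,0,0,0,0,0,0.1]'

```text
time: 13.07
position: [0.5509, -0.1657, 0.1757]
tool_rot: [0.267, 0.964, -0.0, 0.0]
ft_force: [-3.4, 1.3, 5.7]
grip_width: 0.0193
grip_force: 49.8
```

```bash
python3 st.py
```

```text
13.0667 [ 0.5509 -0.1657  0.1757] tip z 0.0727238461859653 yaw 59.04074922409262 [-0.0004  0.0005] [-3.4155  1.3377  5.7475] [0.272  0.8217 0.1002] 0.019281280344439482 49.762503782239946
```

>>> send_rows --increments '[0,0,-0.04,0,0,-0.02,0.1,0,0,-0.04,0,0,-0.01,0.1,0,0,0,0,0,0,0.1]'

```text
time: 13.32
position: [0.5508, -0.1657, 0.1755]
tool_rot: [0.305, 0.952, -0.0, 0.0]
ft_force: [-3.1, 2.4, 6.8]
grip_width: 0.0193
grip_force: 49.8
```

```bash
python3 st.py
```

```text
13.3167 [ 0.5508 -0.1657  0.1755] tip z 0.07254399732621063 yaw 54.47383171806152 [-0.0004  0.0004] [-3.0876  2.4277  6.7548] [0.3386 0.8056 0.1727] 0.019349591219193208 49.750526966527104
```

>>> send_rows --increments '[0,0,-0.02,0,0,0,0.1,0,0,0,0,0,0,0.1]'

```text
time: 13.48
position: [0.5508, -0.1656, 0.1755]
tool_rot: [0.314, 0.949, -0.0, 0.0]
ft_force: [-2.6, 1.9, 5.4]
grip_width: 0.0194
grip_force: 49.8
```

```bash
python3 st.py; python3 -c "
from rig import robot
m=[]
for i in range(5): robot.camera('scene'); o=robot.get_obs(); m.append((o['moment'][2].round(4)))
print(m)"
```

```text
13.4833 [ 0.5508 -0.1656  0.1755] tip z 0.07250158459091362 yaw 53.373972927073254 [-0.0004  0.0004] [-2.6255  1.9445  5.3902] [0.3512 0.861  0.1907] 0.019358477927979408 49.753694012761116
[np.float64(0.183), np.float64(0.1864), np.float64(0.1068), np.float64(0.1797), np.float64(0.1488)]
```

>>> send_rows --increments '[0,0,-0.03,0,0,-0.01,0.1,0,0,0,0,0,0,0.1]'

```text
time: 13.9
position: [0.5508, -0.1656, 0.1754]
tool_rot: [0.329, 0.944, -0.0, 0.0]
ft_force: [-3.7, 1.5, 7.3]
grip_width: 0.0193
grip_force: 49.7
```

```bash
cat > av.py <<'E'
from rig import robot
import numpy as np
np.set_printoptions(precision=4,suppress=True)
m=[];f=[]
for i in range(10): robot.camera('scene'); o=robot.get_obs(); m.append(o['moment']);f.append(o['ft_force'])
m=np.array(m);t=o['tool_rot'];print(o['time'],m[:,2],m.mean(0),np.mean(f,0),o['position'],'yaw',np.degrees(2*np.arctan2(t[1],t[0]))-90,o['grip_width'])
E
python3 av.py
```

```text
14.4 [0.2129 0.2146 0.1858 0.1796 0.1705 0.1931 0.2436 0.2333 0.1709 0.2087] [0.3272 0.8572 0.2013] [-3.3613  1.8283  6.3511] [ 0.5508 -0.1656  0.1754] yaw 51.69162177147928 0.019520082736257615
```

>>> send_rows --increments '[0,0,-0.013,0,0,0,0.1,0,0,0,0,0,0,0.1]'

```text
time: 14.57
position: [0.5508, -0.1656, 0.1754]
tool_rot: [0.334, 0.942, -0.0, 0.0]
ft_force: [-3.1, 1.9, 7.1]
grip_width: 0.0198
grip_force: 49.8
```

```bash
python3 av.py
```

```text
15.0667 [0.2599 0.1841 0.204  0.1829 0.2083 0.2618 0.2267 0.2317 0.2344 0.2798] [0.3363 0.8662 0.2274] [-3.2165  1.5078  6.3755] [ 0.5508 -0.1656  0.1754] yaw 50.957542713217094 0.019324628059167466
```

The torque is about 0.22 N m. Let go and lift clear.

>>> send_rows --increments '[0,0,0,0,0,0,0.3,0,0,0,0,0,0,0.5,0,0,0,0,0,0,0.6,0,0,0,0,0,0,0.6,0,0,0,0,0,0.5,0.6,0,0,0,0,0,1,0.6,0,0,0,0,0,2,0.6,0,0,0,0,0,3,0.6,0,0,0,0,0,3,0.6,0,0,0,-3,0,2,0.6,0,0,0,-4,0,0,0.6,0,0,0,-4,0,0,0.6,0,0,0,0,0,0,0.6]'

```text
time: 16.15
position: [0.4326, -0.1622, 0.2893]
tool_rot: [0.336, 0.942, 0.0, -0.005]
ft_force: [-0.9, 1.0, -0.6]
grip_width: 0.0525
grip_force: 0.0
```

```bash
python3 st.py; python3 - <<'E'
from h import *
S=cam('scene');T=cam('top');X=cloud(S);y=np.array([.327,.945,0]);x=np.array([.945,-.327,0]);q=X-np.array([.5508,-.1642,.055]);
a=np.stack([q@x,q@y,q[...,2]],-1)
m=(a[...,1]>.05)&(a[...,1]<.104)&(abs(a[...,0])<.034)&(a[...,2]>-.035)&(a[...,2]<.03)
P=a[m];c=P-P.mean(0);print('tilt',np.linalg.svd(c,full_matrices=False)[2][2])
A=cv2.resize(S['image'][140:250,200:320],(436,400));B=cv2.resize(T['image'][180:280,390:490],(400,400))
out=cv2.resize(np.hstack([A,B]),(800,382));cv2.imwrite('pics/end.png',out[...,::-1])
X=cloud(T)[180:280,390:490].reshape(-1,3);m=X[:,2]>.17
m&=X[:,2]<.21;P=X[m];print(len(P),P.mean(0),P[:,2].max(),cv2.minAreaRect((P[:,:2]*1000).astype(np.float32)))
E
```

```text
16.15 [ 0.4326 -0.1622  0.2893] tip z 0.18634792619502455 yaw 50.761165047156624 [ 0.0004 -0.0047] [-0.8767  0.9884 -0.6331] [-0.0009 -0.0029  0.0107] 0.052472085885242666 0.0
tilt [-0.02327883 -0.02015047 -0.99952591]
35 [ 0.58363953 -0.18898532  0.19442466] 0.19817351362675426 ((583.1024780273438, -189.38668823242188), (18.041667938232422, 8.39353084564209), 44.47174072265625)
```

View pics/end.png

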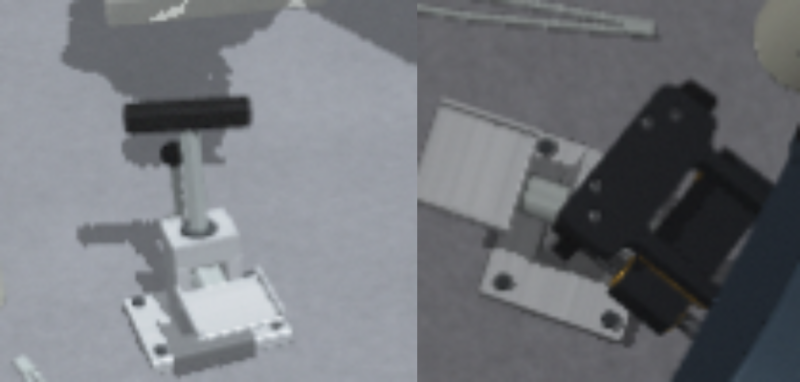

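The key stands upright in the screw with its bar top at z 0.195, as seated. The shaft is about 0.02 rad off upright and the gripper is clear.

```bash
python3 -c "
from rig import robot
print(robot.hand_in())"
```

```text
the job is handed in; nothing more can be done
None
```

I handed the job in at about 16 s of the 61 s allowed: the lever is about 0.02 rad from upright, and the smallest key is seated in the screw, tightened clockwise to about 0.22 N m and left standing with the gripper clear; the hand-in returned no verdict.

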